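# Set and clamp the model stop

## Task

On the fixture that has the scribed line, slide the slotted steel stop with the broad upright plate along its slots until the upright plate stands on the scribed line. Then turn its clamp lever clockwise until it is fully tight, lying parallel to the slots, with the stop still on the line. Do not shift the stop of the neighbouring fixture, the one with two round pins.

Things in the scene. Friction and masses are not known exactly. Their poses are not given: they have to be found in the camera images.
- plate_mid (a point): Centre of the stop's upright bright steel plate (10 mm thick along x, 76 wide, 12 to 79 mm above the counter), 55 mm up. x: level, along the slots from bolts to plate, the way to slide; z up. It ends a slotted foot 76 x 6 mm on a fixed dark 250 x 140 x 12 mm base. Slides only along x, 3 N friction, 80 mm in all, stays put. Bolts at least 50 mm behind (-x), 44 mm high. Pinch it from above.
- mark_line (a point): Middle of the scribed line on the base plate: white, 4 mm wide, 138 mm long, a triangle at each end, lying across the slots 12 mm above the counter. x as for the stop (along the slots), y along the line. The stop is set when the middle of the upright plate's thickness is over the line; then only the line's ends show beside the foot.
- plate_knob (a point): Upright round knob at the free end of this fixture's black clamp lever: 18 mm diameter, top 75 mm above the counter, lever bar below it 30 to 39 mm; point on the knob's axis, 57 mm up. y: level, from knob to the lever's vertical pivot bolt, 65 mm away. Loose: within 20 deg of square to the slots. Tight stop: parallel to them, pointing away from the upright plate. 3 N at the knob; stays put.
- pin_mid (a point): Stop of the neighbouring fixture, to be left where it is: same base, slotted foot and lever, but two round steel pins (14 mm diameter, 48 mm apart) in place of the upright plate, and no scribed line. Point midway between the pins, 55 mm above the counter; axes as for the other stop.

How it is judged:
On the way:
1. the upright plate stands on the scribed line (within 10 mm) while the clamp lever is still loose (at least 50 degrees from parallel to the slots) (x of plate_mid in the frame of mark_line between -0.01 and 0.01 m and angle between the y axis of plate_knob and the x axis of plate_mid, either way round above 0.87 rad), for 0.2 s.
At the end, for the whole second after the job is handed in: The middle of the upright plate is within 10 mm of the scribed line, measured along the slots, and the clamp lever is within 14 degrees of parallel to the slots (tight) (x of plate_mid in the frame of mark_line between -0.01 and 0.01 m and angle between the y axis of plate_knob and the x axis of plate_mid, either way round below 0.25 rad); the robot touches nothing.
It fails at once if the neighbouring stop with the two pins is shifted by more than 10 mm (distance of pin_mid from where it was at the start of the episode above 0.01 m).
It also fails if it takes over 51 s, if anything falls off the work surface, if the arm or the gripper's body presses on something with over 40 N, if the wrist force passes 120 N, or if a joint passes its speed limit or range.

## Robot

A 7-joint arm with a two-finger parallel gripper is mounted at the origin on the work surface. World frame = base frame: x ahead of the robot, y to its left, z up, the work surface at z = 0. Lengths are in m, angles in rad, forces in N, time in s.
With the tool pointing down it reaches from about 0.425 to 0.825 m from the base axis. Payload 3.6 kg.
Tool frame: the origin (TCP) lies where the fingers leave the gripper's body, on its centre line; the fingertips stand 73 mm ahead of it and the grasp point (between the pads) lies 54 mm ahead of it; z points along the fingers, y is the line along which they close (so a half turn about z gives the same grasp; the last joint's range is limited). The gripper opens to 85 mm and grips with 20 to 120 N. Pads are 22 mm wide; open, the fingers measure 114 mm over their backs; the gripper's body (76 mm by 85 mm) begins 54 mm behind the grasp point. The pads swing forward as they close: fully open they stand 13 mm farther back than shut.
Start: joints at [1.135, 0.615, -0.013, 1.423, 0.008, 1.103, -0.04], TCP at [0.259, -0.596, 0.304] pointing down, gripper open.
Joint ranges: [-3.12, 3.12], [-0.3, 2.06], [-1.34, 1.32], [0.26, 2.42], [-1.36, 4.5], [0.01, 1.98], [-2.84, 2.84]. Speed limits (rad/s): [2.79, 2.79, 3.14, 3.14, 3.14, 3.14, 3.14].

## Interface

Orientations are given as a unit quaternion [x, y, z, w].
In Python, from station import arm, snapshot, camera_info, ticket gives the robot as it stands. Calls block until the motion is done:
- arm.movep(position, orientation): joint-space move of the TCP to a pose.
- arm.line_to(position, velocity=0.15, ori=None): straight line of the TCP; ori=None keeps the orientation; velocity is the mean speed in m/s.
- arm.move_j(angles): joint-space move.
- arm.move_gripper(opening, effort=None): opening from 0.0 (shut) to 1.0 (fully open); effort is the grip in N (None keeps the last); returns when the fingers have stopped.
- arm.pause(seconds).
- arm.ik(position, orientation): joint angles nearest the present ones, or None.
- snapshot(name): name is "scene" or "top" or "wrist"; returns the picture (420x560x3 uint8, blue, green, red); there is no depth.
- camera_info(name): a dict with "fx", "fy", "cx", "cy" (pixels), "R" (3x3) and "t" (3): a world point X has camera coordinates R X + t; the wrist camera has in their place "T_tool_cam" (4x4, takes a point from camera to tool coordinates, whose origin is the TCP and whose axes are the flange's). Camera axes: x right, y down, z forward; pixel columns grow to the right and rows downward; lengths in m; the calibration is good to about 2 mm. The wrist camera is an equidistant fisheye: a pixel r from the principal point sees the ray r / f radians off the axis. A picture is of the moment at which its call begins: read the wrist's pose just before it. camera_info takes no time and is no camera call.
A pose or a line that the arm cannot do raises arm.MotionError and nothing moves.
- ticket.finish_job(): hands the job in; it is judged then, once.
Readings, each from a call of its own:
- arm.read_time(): time.
- arm.read_joint_positions(): joint angles.
- arm.read_dq(): joint speeds.
- arm.read_effort(): joint torques, N m.
- arm.read_tool_pos(): TCP position.
- arm.read_eef_rot(): TCP orientation.
- arm.read_ft_force(): force on the tool from outside, world axes, zero at the start.
- arm.read_wrist_torque(): the same for the moment, N m.
- arm.read_opening(): opening from 0.0 (shut) to 1.0 (fully open).
- arm.read_finger_force(): force on a finger pad.
Only numpy, scipy, OpenCV 4.12 (cv2) and the standard library are available. Lean on these libraries where they do the work, as an engineer would, in place of code of your own. Each camera call takes 0.05 s, during which the arm holds its last target. There are 200 camera calls.

## Working session

There is one attempt and no reset: what is moved stays moved. The work goes in short steps, each a Python script; the robot and the scene stay as the last script left them, time stands still between calls to the robot, and variables do not carry over. Pictures are saved under pics/ and viewed, at most 10 in all, crops included, and the job is handed in when it is done.

```bash
mkdir -p pics
python3 - <<'E'
from station import arm, snapshot, camera_info
import cv2
for n in("scene","top"):
    cv2.imwrite(f"pics/{n}0.png",cv2.resize(snapshot(n),(800,600),interpolation=cv2.INTER_CUBIC)); print(n,camera_info(n))
print(arm.read_time(),arm.read_tool_pos(),arm.read_eef_rot(),camera_info("wrist"))
E
```

```text
scene {'fx': 472.1271465904117, 'fy': 472.1271465904117, 'cx': 279.26991430821226, 'cy': 216.6544610710477, 'R': array([[-0.83579985,  0.54894555, -0.00986856],
       [ 0.47558823,  0.71489443, -0.51258344],
       [-0.27432542, -0.43311053, -0.85858071]]), 't': array([ 0.48171002, -0.21659896,  1.02024887])}
top {'fx': 526.2390615799466, 'fy': 526.2390615799466, 'cx': 273.11593979685534, 'cy': 207.88880857456698, 'R': array([[-2.77485526e-02, -9.99606802e-01, -4.03232584e-03],
       [-9.84176927e-01,  2.80259929e-02, -1.74958053e-01],
       [ 1.75002270e-01, -8.86310687e-04, -9.84567631e-01]]), 't': array([-0.0363273 ,  0.57294517,  0.80085504])}
0.1 [ 0.25876355 -0.59569004  0.30282962] [ 9.79076638e-01  2.03488329e-01 -2.64413727e-04 -1.16947397e-03] {'fx': 325.19226210127806, 'fy': 325.19226210127806, 'cx': 274.44986992825187, 'cy': 208.62117265663736, 'T_tool_cam': array([[ 2.01677807e-04, -9.53496209e-01, -3.01404942e-01,
         7.69198578e-02],
       [ 9.99999976e-01,  1.64903792e-04,  1.47451670e-04,
        -8.75969945e-05],
       [-9.08917906e-05, -3.01404965e-01,  9.53496219e-01,
        -7.01754931e-02],
       [ 0.00000000e+00,  0.00000000e+00,  0.00000000e+00,
         1.00000000e+00]])}
```

View pics/top0.png

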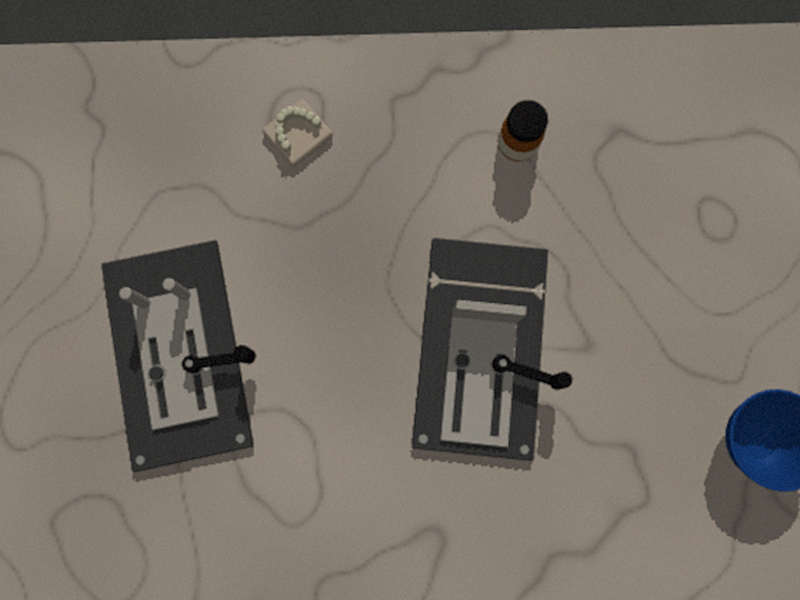

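View pics/scene0.png

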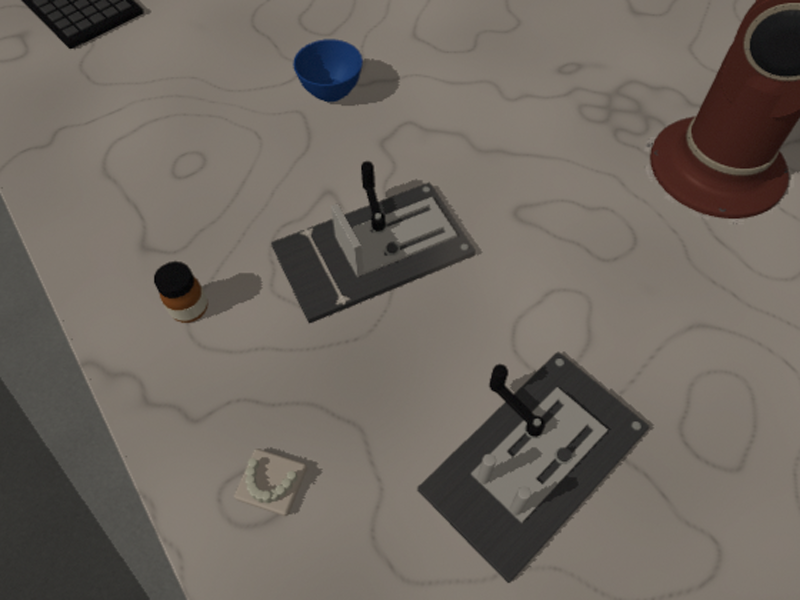

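The top view shows the scribed line at (435,281)–(541,291), the plate's top edge at (457,303)–(526,309), the knob at (563,380) and its pivot at (502,363). The pin fixture is on the left, and the scene view agrees. Next I cast these to points and look closer with the wrist camera.

```bash
cat > h.py <<'E'
import numpy as np, cv2
from station import arm, snapshot, camera_info, ticket
from scipy.spatial.transform import Rotation as Ro
def cast(n,px,z,s=1.0,pose=None):
    c=camera_info(n); u=(px[0]/s-c["cx"])/c["fx"]; v=(px[1]/s-c["cy"])/c["fy"]
    if n=="wrist":
        p,q=pose; T=c["T_tool_cam"]; r=np.hypot(u,v)
        d=np.array([np.sin(r)*u/r,np.sin(r)*v/r,np.cos(r)]); R=Ro.from_quat(q)
        d=R.apply(T[:3,:3]@d); o=R.apply(T[:3,3])+p
    else: d=c["R"].T@np.array([u,v,1]); o=-c["R"].T@c["t"]
    return o+d*(z-o[2])/d[2]
def ori(a):
    "tool down, its y (closing) axis along world angle a (mod pi), nearest present"
    c=[]
    for k in (0,np.pi):
        y=np.array([np.cos(a+k),np.sin(a+k),0]); z=np.array([0,0,-1.]); c.append(Ro.from_matrix(np.c_[np.cross(y,z),y,z]))
    now=Ro.from_quat(arm.read_eef_rot())
    return min(c,key=lambda r:(r*now.inv()).magnitude()).as_quat()
def look(name):
    p,q=np.array(arm.read_tool_pos()),np.array(arm.read_eef_rot()); im=snapshot("wrist")
    np.savez("pics/%s.npz"%name,p=p,q=q); cv2.imwrite("pics/%s.png"%name,cv2.resize(im,(800,600),interpolation=cv2.INTER_CUBIC))
E
python3 - <<'E'
from h import *
s=800/560
l1,l2=cast("top",(435,281),.012,s),cast("top",(541,291),.012,s)
p1,p2=cast("top",(457,303),.079,s),cast("top",(526,309),.079,s)
k,b=cast("top",(564,380),.075,s),cast("top",(502,363),.046,s)
print(l1,l2,np.linalg.norm(l1-l2),p1,p2,np.linalg.norm(p1-p2),k,b,np.linalg.norm((k-b)[:2]))
d=l1-l2; a=np.arctan2(-d[0],d[1]); a=np.arctan2(-d[0],d[1]); ax=np.array([d[1],-d[0],0]);ax/=np.linalg.norm(ax);print("slot axis",ax)
print("plate in line frame",(( p1+p2-l1-l2)/2)@ax)
ang=np.arctan2(ax[1],ax[0]); c=(p1+p2)/2
arm.movep([c[0]-0.03,c[1],.30],ori(ang)); arm.move_gripper(.6)
look("w1"); print(arm.read_time(),arm.read_tool_pos(),arm.read_joint_positions())
E
```

```text
[ 0.59630041 -0.10625016  0.012     ] [ 0.58064138 -0.23131959  0.012     ] 0.12604589233044594 [ 0.55787487 -0.12514789  0.079     ] [ 0.54911062 -0.20000611  0.079     ] 0.0753695295097949 [ 0.47122495 -0.23702566  0.075     ] [ 0.49383876 -0.17556357  0.046     ] 0.06549025045292357
slot axis [ 0.99225311 -0.12423274  0.        ]
plate in line frame -0.03547840278953879
2.425 [ 0.52348887 -0.16264647  0.30000326] [ 0.4979558   0.48052794 -0.35623354  1.72041689  0.19591003  0.97570302
 -0.05622969]
```

View pics/w1.png

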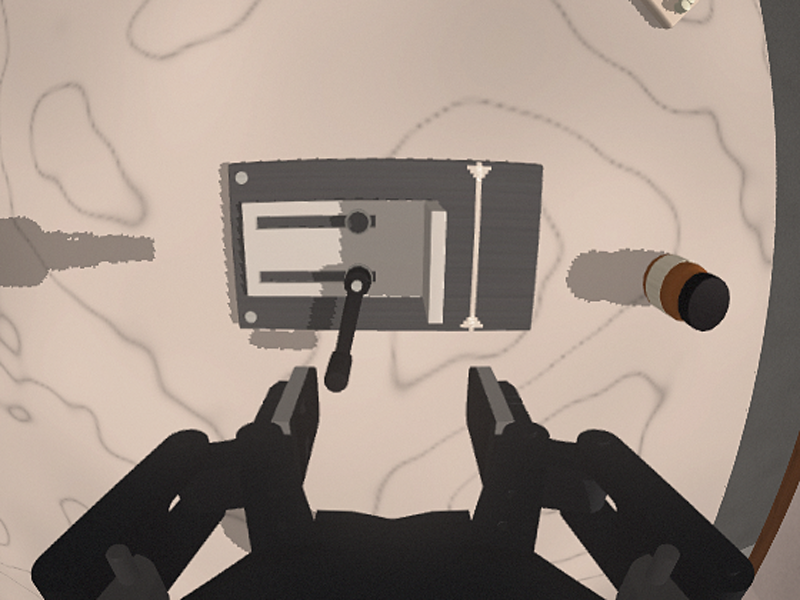

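The wrist view shows the line at (480,170)–(471,324), the plate's top face with corners (430,210), (446,211), (443,323) and (427,322), the knob at about (337,382) and the pivot at (356,285). I will take the final values from these, then pinch and slide.

Run:
```python
from h import *
s=800/560; f=np.load("pics/w1.npz"); P=(f["p"],f["q"]); w=lambda x,y,z:cast("wrist",(x,y),z,s,P)
l1,l2=w(480,170,.012),w(471,324,.012); q=[w(*c,.079) for c in((430,210),(446,211),(443,323),(427,322))]
c=np.mean(q,0); k,b=w(337,382,.075),w(356,285,.046)
d=l1-l2; ax=np.array([d[1],-d[0],0])/np.hypot(*d[:2]); D=((l1+l2)/2-c)@ax; ang=np.arctan2(ax[1],ax[0])
print("line",l1,l2,np.linalg.norm(d),"plate",c,"ax",ax,"slide",D,"thick",np.linalg.norm(q[0]-q[1]),"k",k,"b",b)
np.savez("m.npz",line=(l1+l2)/2,ax=ax,k=k,b=b)
o=ori(ang); Z=.124
arm.movep([c[0],c[1],.20],o); arm.line_to([c[0],c[1],Z],.1)
arm.move_gripper(0,30); g=arm.read_opening()
p=np.array(arm.read_tool_pos()); print("grip",g,p,arm.read_ft_force())
arm.line_to(p+D*ax,.04); print(arm.read_tool_pos(),arm.read_ft_force())
arm.pause(.3); arm.move_gripper(.6); p=np.array(arm.read_tool_pos()); arm.line_to([p[0],p[1],.25],.2)
h=(l1+l2)/2-.1*ax   # look
arm.movep([h[0],h[1],.30],o); look("w2"); print(arm.read_time())
```

```text
line [ 0.59892192 -0.10445371  0.012     ] [ 0.58120696 -0.22935747  0.012     ] 0.12615375363065964 plate [ 0.55260217 -0.16109621  0.079     ] ax [ 0.99009151 -0.14042362  0.        ] slide 0.03790684916478607 thick 0.010159178880493273 k [ 0.47413941 -0.23676097  0.075     ] b [ 0.49537315 -0.17486804  0.046     ]
grip 0.10976789175193818 [ 0.55273894 -0.16113011  0.12453401] [-1.84989788 -0.70125061  2.73983941]
[ 0.59054401 -0.16620838  0.12458062] [-1.95188473  0.88727544  3.60713503]
7.5
```

View pics/w2.png

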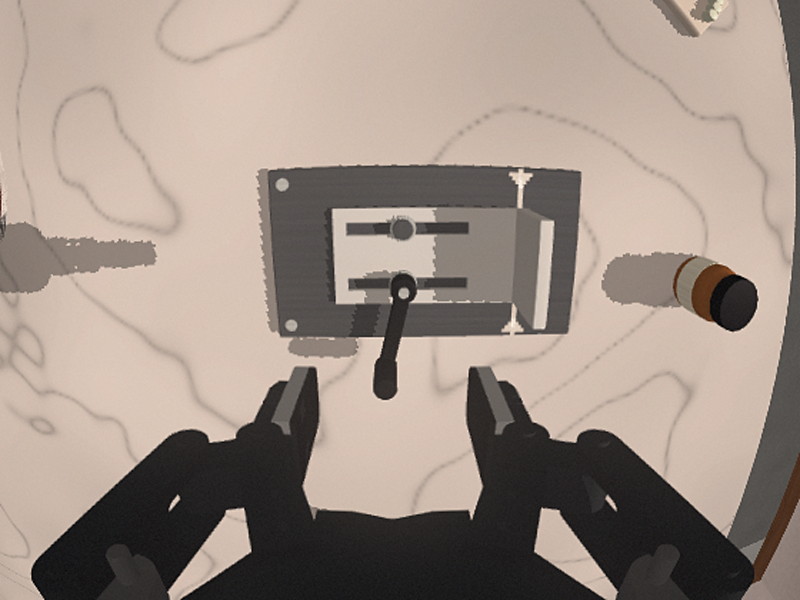

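The plate's foot now hides the line, and only its ends show, at (520,178) and (513,325). I'll check this numerically, then turn the knob.

Run:
```python
from h import *
s=800/560; f=np.load("pics/w2.npz"); P=(f["p"],f["q"]); w=lambda x,y,z:cast("wrist",(x,y),z,s,P)
m=np.load("m.npz"); ax=m["ax"]
c=np.mean([w(*c,.079) for c in((540,218),(554,220),(548,329),(533,328))],0); l=(w(520,178,.012)+w(513,326,.012))/2
k,b=w(385,390,.075),w(403,290,.046); e=(c-l)@ax
print("err",e,(c-m["line"])@ax,"k",k,"b",b)
assert abs(e)<.006
k=(k+m["k"])/2; b=(b+m["b"])/2; v=(k-b)[:2]; r=.065
f0=np.arctan2(v[1],v[0]); fe=np.arctan2(ax[1],ax[0])-np.pi; print("turn",np.degrees([f0,fe]),np.hypot(*v))
o=ori(f0+np.pi/2); arm.movep([k[0],k[1],.22],o); arm.line_to([k[0],k[1],.120],.1)
arm.move_gripper(0,25); print("grip",arm.read_opening(),arm.read_ft_force())
F0=np.array(arm.read_ft_force()); n=9
for t in np.linspace(f0,fe-.04,n)[1:]:
    arm.line_to([b[0]+r*np.cos(t),b[1]+r*np.sin(t),.120],.05,ori(t+np.pi/2))
    F=np.array(arm.read_ft_force())-F0; print(round(np.degrees(t)),F.round(1),arm.read_opening())
    if np.linalg.norm(F)>30: print("stop");break
arm.pause(.3); arm.move_gripper(.5); p=np.array(arm.read_tool_pos()); arm.line_to([p[0],p[1],.25],.2)
h=m["line"]-.1*ax; arm.movep([h[0],h[1],.30],ori(fe)); look("w3"); print(arm.read_time())
```

```text
err 0.0011873989973485912 0.0010230161970677897 k [ 0.47293366 -0.23683275  0.075     ] b [ 0.49514047 -0.1729623   0.046     ]
turn [-109.05567704 -188.0723603 ] 0.0665272630849163
grip 0.20309364118474096 [-0.71265474  0.032574    3.30120141]
-119 [-2.7 -3.1  2.8] 0.1998010570278518
-129 [-3.2 -2.5  4.3] 0.1984939526658266
-140 [-2.8 -2.7  4.2] 0.19565449031055893
-150 [-2.9 -2.   3. ] 0.1939136582924504
-160 [-2.6 -1.2  3.7] 0.19916070779106224
-170 [-1.  -0.9  5. ] 0.20163570184506488
-180 [-2.  -1.1  4.1] 0.20343918268552713
-190 [ -3.3 -10.6   1.1] 0.1986778322571554
15.3833
```

View pics/w3.png

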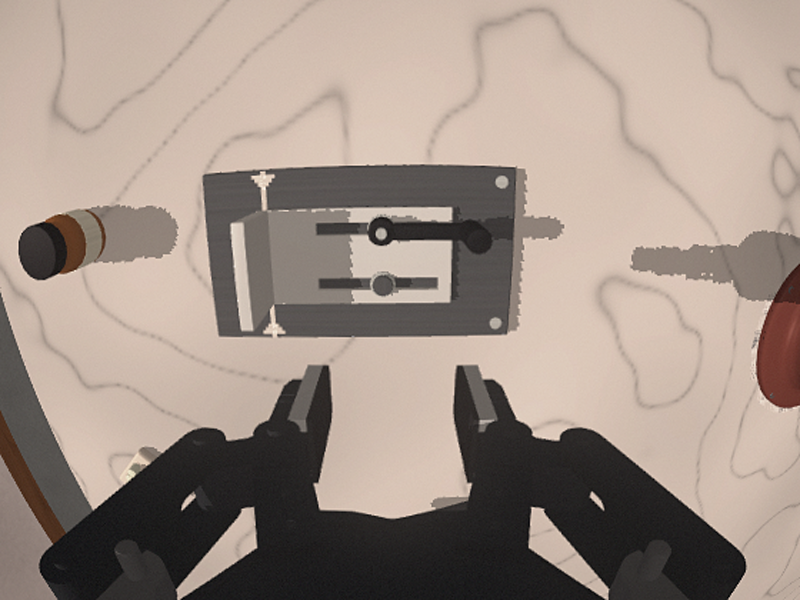

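The lever lies along the slot, with the pivot at (381,232) and the knob top at (480,240). The plate is still on the line, with the line ends at (264,180) and (274,326). I'll do one numeric check, then hand in.

Run:
```python
from h import *
s=800/560; f=np.load("pics/w3.npz"); P=(f["p"],f["q"]); w=lambda x,y,z:cast("wrist",(x,y),z,s,P)
ax=np.load("m.npz")["ax"]
c=np.mean([w(*c,.079) for c in((231,223),(244,221),(254,328),(240,330))],0); l=(w(264,180,.012)+w(274,326,.012))/2
v=w(480,240,.075)-w(381,232,.046); e=(c-l)@ax
a=np.degrees(np.arctan2(ax[0]*v[1]-ax[1]*v[0],-(v@ax))); print(e,a,v)
if abs(e)<.006 and abs(a)<10: print(ticket.finish_job())
```

```text
0.0011074026348479738 -0.07572509825723946 [-0.06429324  0.00903197  0.029     ]
the job is handed in; nothing more can be done
None
```

The job is handed in: in the last wrist picture the upright plate stands about 1 mm from the scribed line, the clamp lever is turned clockwise to its stop and lies within 0.1° of parallel to the slots, and the pin fixture was never approached.

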